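Fetch the bur case from the lidded pot and stack it

TASK

Lift the knobbed lid off the blue pot and set it down gently, knob up, wholly on the round cork mat. Then take the red case out of the pot and stack it squarely on top of the green and orange cases, lined up with them. Leave the pot and the stack where they stand, and do not disturb the pliers, the bur block or the tin.

Things in the scene. Friction and masses are not known exactly. Their poses are not given: they have to be found in the camera images.
- pot: Round blue ceramic pot, loose on the bench, open-topped under its lid: 180 mm outside and 170 mm inside diameter, 65 mm high, inner floor 6 mm above the bench. Origin at the centre of its underside.
- lid: Loose blue ceramic lid, 320 g: disc 184 mm across, low dome; the boss below it (160 mm across, 8 mm deep) sits in the pot's mouth with 5 mm play. Knob on the axis: pale wood cylinder 30 mm in diameter, 37 to 63 mm above the origin, on a thin brass neck; the dome under it reaches 22 mm. Origin: centre of the boss's underside (57 mm above the bench while on the pot); z up.
- mat: Round cork mat fixed flat on the bench, 230 mm in diameter, 5 mm thick. Origin at the centre of its underside, on the bench.
- red_case: The case to fetch; it lies flat on the pot's floor, hidden by the lid, not always in the middle and turned any way. Closed box, 70 mm (x) by 42 mm (y) by 32 mm high, flat top: grey lower half, red upper half, small steel clasp on the -x face. Origin at the centre of its underside; x along its length, z up.
- green_case: The upper case of the stack of two, loose on the orange one; its top is 64 mm above the bench. Closed box, 70 mm (x) by 42 mm (y) by 32 mm high, flat top: grey lower half, green upper half, small steel clasp on the -x face. Origin at the centre of its underside; x along its length, z up.
- orange_case: The bottom case of the stack, loose on the bench. Closed box, 70 mm (x) by 42 mm (y) by 32 mm high, flat top: grey lower half, orange upper half, small steel clasp on the -x face. Origin at the centre of its underside; x along its length, z up.
- pliers: Bystander: pliers with green handles lying on the bench, about 160 mm long (x), 60 mm wide, 16 mm high. Origin on the bench near their middle.
- bur_block: Bystander: wooden block 45 by 110 (y) by 22 mm high with five coloured burs standing in it to 46 mm. Origin at the centre of its underside.
- tin: Bystander: round closed metal tin, 62 mm in diameter, 23 mm high. Origin at the centre of its underside.

How it is judged:
On the way, in this order (a step that is already met when the one before it is completed fails the run):
1. the lid rests knob up on the cork mat, released, while the red case is still in the pot (horizontal distance between lid and mat below 0.03 m and angle between lid's own z axis and vertical below 0.06 rad and z of lid in the frame of mat below 0.009 m and contact force between lid and the fingers below 0.2 N and horizontal distance between red_case and pot below 0.07 m), for 0.2 s.
2. the red case lies squarely on the stack, released (horizontal distance between red_case and green_case below 0.008 m and angle between the x axis of red_case and the x axis of green_case, either way round below 0.17 rad and angle between each of red_case, orange_case's own z axis and vertical below 0.06 rad and z of red_case in the frame of green_case between 0.029 and 0.035 m and horizontal distance between green_case and orange_case below 0.008 m and angle between the x axis of green_case and the x axis of orange_case, either way round below 0.17 rad and z of green_case in the frame of orange_case above 0.029 m and contact force between red_case and the fingers below 0.2 N), for 0.2 s.
At the end, for the whole second after the job is handed in: The lid rests knob up and level on the cork mat, its centre within 30 mm of the mat's. The red case lies flat on the green case and the green on the orange, each pair within 8 mm and 0.17 rad of square. The pot stands upright, and the lid and the red case are at rest (horizontal distance between lid and mat below 0.03 m and angle between each of lid, red_case, orange_case's own z axis and vertical below 0.06 rad and z of lid in the frame of mat below 0.009 m and horizontal distance between red_case and green_case below 0.008 m and angle between the x axis of red_case and the x axis of green_case, either way round below 0.17 rad and z of red_case in the frame of green_case between 0.029 and 0.035 m and horizontal distance between green_case and orange_case below 0.008 m and angle between the x axis of green_case and the x axis of orange_case, either way round below 0.17 rad and z of green_case in the frame of orange_case above 0.029 m and linear speed of each of lid, red_case below 0.02 m/s and angle between pot's own z axis and vertical below 0.05 rad); the robot touches nothing.
It fails at once if the lid bangs down: more than 50 N between lid and mat (contact force between lid and mat above 50 N).
It fails at once if the pot is shifted by more than 40 mm (distance of pot from where it was at the start of the episode above 0.04 m).
It fails at once if the stack's bottom case is shifted by more than 25 mm (distance of orange_case from where it was at the start of the episode above 0.025 m).
It fails at once if the pliers, the bur block or the tin is shifted by more than 20 mm (distance of any of pliers, bur_block, tin from where it was at the start of the episode above 0.02 m).
It also fails if it takes over 61 s, if anything falls off the work surface, if the arm or the gripper's body presses on something with over 40 N, if the wrist force passes 120 N, or if a joint passes its speed limit or range.

ROBOT

A 7-joint arm with a two-finger parallel gripper is mounted at the origin on the work surface. World frame = base frame: x ahead of the robot, y to its left, z up, the work surface at z = 0. Lengths are in m, angles in rad, forces in N, time in s.
With the tool pointing down it reaches from about 0.425 to 0.925 m from the base axis. Payload 6.8 kg.
Tool frame: the origin (TCP) lies at the very end of the fingers, on their centre line; the grasp point (between the pads) lies bot.grip_depth behind it (bot.grip_depth is the distance from the TCP to the grasp point, in m); z points along the fingers, y is the line along which they close (so a half turn about z gives the same grasp; the last joint's range is limited). The gripper opens to 85 mm and grips with 20 to 120 N. Pads are 22 mm wide; open, the fingers measure 114 mm over their backs; the gripper's body (76 mm by 85 mm) begins 54 mm behind the grasp point. The pads swing forward as they close: fully open they stand 13 mm farther back than shut.
Start: joints at [1.049, 0.477, 0.022, 1.555, -0.011, 1.109, -0.083], TCP at [0.271, -0.618, 0.231] pointing down, gripper open.
Joint ranges: [-2.96, 2.96], [-0.34, 2.1], [-1.41, 1.46], [0.24, 2.44], [-1.37, 4.51], [0.17, 1.92], [-2.96, 2.96]. Speed limits (rad/s): [2.39, 2.39, 3.14, 3.14, 3.14, 3.14, 3.14].

INTERFACE

Orientations are given as a unit quaternion [w, x, y, z].
In Python, from station import bot gives the robot as it stands.
- The arm moves only by the tool send_rows, never from a script. Its arguments are lists of equal length, an entry for each row: "slide": the shift along the tool's x, y, z in mm, a list of three; "roll": the turn about the tool's z in degrees; "claw": the opening, from 0 (shut) to 1 (fully open). A call has exactly 8 rows; each row is the pose to reach, as a shift and turn from the pose commanded when the call began, along the tool's axes at that moment; what a row does not reach only later rows make up. A row lasts 1/12 s, in which the tool goes at most 41.7 mm and 7.16 degrees, less where a joint would pass 70% of its speed; a pose out of reach is approached as far as the arm can. A call with a gripper value outside its range is refused whole. The fingers move at their own pace and stop on an object; "force" is the grip in N (left out, the last holds). Time passes only in rows, so rows that repeat a pose let the fingers close, or fill a call up. It gives the time, the measured TCP pose, the force, the opening and the grip force at its end, in the units of the state.
- bot.get_obs(): the state, without advancing time (a new reading comes with each control period).
- bot.read_camera(name): name is "scene" or "top"; returns the picture (384x512x3 uint8, red, green, blue); there is no depth.
- bot.camera_model(name): a dict with "camera_matrix" (3x3 intrinsics, pixels), "camera_from_world" (4x4, takes a point from world to camera coordinates). Camera axes: x right, y down, z forward; pixel columns grow to the right and rows downward; lengths in m; the calibration is good to about 2 mm. A picture is of the moment at which its call begins. camera_model takes no time and is no camera call.
- bot.hand_in(): hands the job in; it is judged then, once.
The state is a dict: "t": time; "q": joint angles; "joint_vel": joint speeds; "joint_torque": joint torques, N m; "eef_pos": TCP position; "tool_rot": TCP orientation; "contact_force": force on the tool from outside, world axes, zero at the start; "torque": the same for the moment, N m; "gripper_width": opening from 0.0 (shut) to 1.0 (fully open); "grasp_force": force on a finger pad.
Only numpy, scipy, OpenCV 4.12 (cv2) and the standard library are available. Lean on these libraries where they do the work, as an engineer would, in place of code of your own. Each camera call takes 0.05 s, during which the arm holds its last target. There are 200 camera calls.

## Working session

There is one attempt and no reset: what is moved stays moved. The work goes in short steps, Python scripts to look and compute and a tool call to move; the robot and the scene stay as the last step left them, time stands still between calls to the robot, and variables do not carry over. Pictures are saved under pics/ and viewed, at most 10 in all, crops included, and the job is handed in when it is done.

Besides the shell and the picture viewer there is one more tool, called after "Call:" in YAML: its name, and indented under it one key for each argument. send_rows: Moves the arm, as the interface text tells. Its arguments: {"type":"object","properties":{"slide":{"type":"array","items":{"type":"array","items":{"type":"number"}}},"roll":{"type":"array","items":{"type":"number"}},"claw":{"type":"array","items":{"type":"number"}},"force":{"type":"number"}},"required":["slide","roll","claw"]}

```bash
mkdir -p pics; ls; python3 - <<'E'
from station import bot
import cv2,numpy as np
print(bot.grip_depth); o=bot.get_obs()
for k in('t','eef_pos','tool_rot','gripper_width','contact_force'):print(k,o[k])
for n in('scene','top'):
    im=bot.read_camera(n); cv2.imwrite(f'pics/{n}0.png',im[:,:,::-1]); m=bot.camera_model(n); print(n,m)
E
```

```text
pics
0.0187
t 0.0
eef_pos [ 0.27112943 -0.61748334  0.23030106]
tool_rot [-8.96408303e-04  9.78672000e-01  2.05426962e-01 -2.77196969e-04]
gripper_width 0.9967048385258342
contact_force [-0.17336559 -0.31888879 -0.0534186 ]
scene {'camera_matrix': array([[361.22145295,   0.        , 249.42107689],
       [  0.        , 361.22145295, 193.47601309],
       [  0.        ,   0.        ,   1.        ]]), 'camera_from_world': array([[ 0.46576494,  0.88485364,  0.00985123, -0.30973268],
       [ 0.61719341, -0.31685725, -0.7201901 , -0.36439649],
       [-0.6341414 ,  0.34151941, -0.69370683,  1.35139414],
       [ 0.        ,  0.        ,  0.        ,  1.        ]])}
top {'camera_matrix': array([[436.21091414,   0.        , 251.58791942],
       [  0.        , 436.21091414, 188.3199631 ],
       [  0.        ,   0.        ,   1.        ]]), 'camera_from_world': array([[ 9.04627646e-03, -9.99959070e-01, -1.52247463e-04,
        -1.64099372e-02],
       [-9.83184064e-01, -8.86674753e-03, -1.82401965e-01,
         6.33313288e-01],
       [ 1.82393150e-01,  1.79974588e-03, -9.83224033e-01,
         1.09155209e+00],
       [ 0.00000000e+00,  0.00000000e+00,  0.00000000e+00,
         1.00000000e+00]])}
```

View pics/scene0.png

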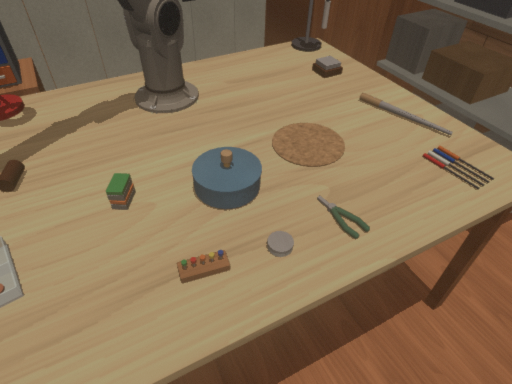

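View pics/top0.png

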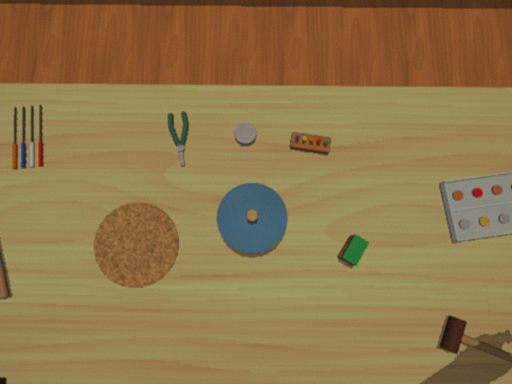

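Scene view: knob near (227,158), mat (308,143), stack (121,190), pliers, tin and bur block in front. Top view: knob (252,215), lid (252,218), mat (137,245), green top (355,250).

```bash
cat > h.py <<'E'
import cv2,numpy as np
from station import bot
def model(n):
    m=bot.camera_model(n); return m['camera_matrix'],m['camera_from_world']
def ray(n,p):
    K,T=model(n); R=T[:3,:3]
    return -R.T@T[:3,3], R.T@np.linalg.solve(K,np.array([p[0],p[1],1.]))
def plane(n,p,z):
    c,d=ray(n,p); return c+d*(z-c[2])/d[2]
def proj(n,X):
    K,T=model(n); v=K@(T[:3,:3]@np.asarray(X)+T[:3,3]); return v[:2]/v[2]
def tri(p1,p2,n1='scene',n2='top'):
    c1,d1=ray(n1,p1); c2,d2=ray(n2,p2)
    s=np.linalg.lstsq(np.c_[d1,-d2],c2-c1,rcond=None)[0]
    a,b=c1+s[0]*d1,c2+s[1]*d2
    return (a+b)/2,np.linalg.norm(a-b)
def blob(im,box,lo,hi):
    """largest contour of an HSV range in box x0,y0,x1,y1 (RGB image); subpixel by 4x upscaling"""
    x0,y0,x1,y1=box
    hsv=cv2.cvtColor(cv2.resize(im[y0:y1,x0:x1],None,fx=4,fy=4,interpolation=cv2.INTER_CUBIC),cv2.COLOR_RGB2HSV)
    m=cv2.inRange(hsv,np.array(lo),np.array(hi))
    cs=cv2.findContours(m,cv2.RETR_EXTERNAL,cv2.CHAIN_APPROX_NONE)[0]
    c=max(cs,key=cv2.contourArea).reshape(-1,2)
    return (c+.5)/4-.5+[x0,y0]
def onplane(n,c,z): return np.array([plane(n,p,z) for p in c])[:,:2].astype(np.float32)
E
python3 - <<'E'
from h import *
I={n:cv2.cvtColor(cv2.imread(f'pics/{n}0.png'),cv2.COLOR_BGR2RGB) for n in('scene','top')}
for n,pts in (('scene',[(227,155),(227,163),(227,175),(120,181),(308,143),(290,175)]),('top',[(252,215),(240,200),(355,250),(346,258),(137,245),(200,230)])):
    h=cv2.cvtColor(I[n],cv2.COLOR_RGB2HSV); print(n,[h[p[1],p[0]].tolist() for p in pts])
G=dict(scene=(95,165,145,215),top=(330,225,380,275)); g={}
for n in I:
    c=blob(I[n],G[n],(45,120,40),(85,255,255)); g[n]=c
    w=onplane(n,c,.064); r=cv2.minAreaRect(w*1000); print('green',n,r, cv2.approxPolyDP(c.astype(np.float32),2.0,True).reshape(-1,2).round(1).tolist())
K=dict(scene=(215,145,240,168),top=(243,205,262,225)); 
for n in I:
    c=blob(I[n],K[n],(5,60,90),(25,255,255)); print('knob',n,c.min(0),c.max(0),onplane(n,c,.120).mean(0), cv2.minEnclosingCircle(onplane(n,c,.120)))
B=dict(scene=(185,140,270,215),top=(205,170,300,265))
for n in I:
    c=blob(I[n],B[n],(95,70,30),(120,255,255)); print('lid',n,c.min(0),c.max(0),[cv2.minEnclosingCircle(onplane(n,c,z)) for z in(.065,.07)])
M=dict(scene=(262,115,355,172),top=(85,195,190,295))
for n in I:
    c=blob(I[n],M[n],(0,110,60),(17,255,255)); w=onplane(n,c,.005); print('mat',n,c.min(0),c.max(0),cv2.fitEllipse(w*1000))
E
```

```text
scene [[15, 106, 156], [15, 113, 102], [101, 56, 113], [54, 108, 116], [15, 121, 139], [18, 98, 167]]
top [[17, 133, 157], [100, 103, 116], [65, 165, 119], [67, 179, 117], [14, 148, 143], [24, 107, 159]]Traceback (most recent call last):
  File "<stdin>", line 7, in <module>
  File "h.py", line 23, in blob
    c=max(cs,key=cv2.contourArea).reshape(-1,2)
      ~~~^^^^^^^^^^^^^^^^^^^^^^^^
ValueError: max() iterable argument is empty
```

```bash
cat > m.py <<'E'
from h import *
I={n:cv2.cvtColor(cv2.imread(f'pics/{n}0.png'),cv2.COLOR_BGR2RGB) for n in('scene','top')}
def green():
    G=dict(scene=(95,165,145,215),top=(330,225,380,275))
    for n in I:
        c=blob(I[n],G[n],(36,80,40),(90,255,255))
        w=onplane(n,c,.064); r=cv2.minAreaRect(w*1000); print('green',n,r, cv2.approxPolyDP(c.astype(np.float32),2.0,True).reshape(-1,2).round(1).tolist())
def knob():
    K=dict(scene=(215,145,240,168),top=(243,205,262,225)) 
    for n in I:
        c=blob(I[n],K[n],(5,60,60),(25,255,255)); print('knob',n,c.min(0),c.max(0),cv2.minEnclosingCircle(onplane(n,c,.120)),c.mean(0))
def lid():
    B=dict(scene=(185,140,270,215),top=(205,170,300,265))
    for n in I:
        c=blob(I[n],B[n],(85,35,25),(125,255,255)); print('lid',n,c.min(0),c.max(0),[cv2.minEnclosingCircle(onplane(n,c,z)) for z in(.065,.07)])
def mat():
    M=dict(scene=(262,115,355,172),top=(85,195,190,295))
    for n in I:
        x0,y0,x1,y1=M[n]; c=blob(I[n],M[n],(0,60,40),(255,255,152)); w=onplane(n,cv2.convexHull(c.astype(np.float32)).reshape(-1,2),.005); print('mat',n,c.min(0),c.max(0),cv2.fitEllipse(w*1000),cv2.minEnclosingCircle(w))
for f in(green,knob,lid,mat):
    try:f()
    except Exception as e: print(f.__name__,e)
E
python3 m.py; python3 -c "
import cv2,numpy as np
a=cv2.imread('pics/scene0.png');b=cv2.imread('pics/top0.png')
r=lambda im,x,y,w,h,s:cv2.resize(im[y:y+h,x:x+w],None,fx=s,fy=s,interpolation=cv2.INTER_NEAREST)
o=np.zeros((600,800,3),np.uint8)
o[:300,:400]=cv2.resize(r(a,95,165,50,50,1),(400,300),interpolation=0);o[:300,400:]=cv2.resize(r(b,330,225,50,50,1),(400,300),interpolation=0)
o[300:,:400]=cv2.resize(r(a,185,140,90,70,1),(400,300),interpolation=0);o[300:,400:]=cv2.resize(r(b,205,170,95,95,1),(400,300),interpolation=0)
cv2.imwrite('pics/c0.png',o)"
```

```text
green scene ((480.5859680175781, -278.17510986328125), (44.913917541503906, 79.5440902709961), 61.13616943359375) [[114.4000015258789, 172.89999389648438], [105.5999984741211, 191.39999389648438], [107.4000015258789, 193.89999389648438], [122.0999984741211, 194.10000610351562], [128.89999389648438, 173.89999389648438]]
green top ((475.1676025390625, -275.82855224609375), (44.06919860839844, 71.93544006347656), 59.77180099487305) [[354.1000061035156, 234.39999389648438], [341.3999938964844, 256.8999938964844], [356.1000061035156, 264.8999938964844], [368.1000061035156, 241.89999389648438]]
knob scene [220.375 148.875] [231.375 167.375] ((0.5777783393859863, -0.01866728439927101), 0.037068162113428116) [226.125      157.69820442]
knob top [245.875 209.125] [257.375 221.375] ((0.5545949935913086, -0.011685190722346306), 0.015454864129424095) [251.72644928 215.24275362]
lid scene [192.125 147.125] [260.625 192.125] [((0.5523114800453186, -0.01023219432681799), 0.09246005862951279), ((0.5578068494796753, -0.012619180604815483), 0.09170681238174438)]
lid time passes only in moves, steps and waits
mat scene [271.375 122.125] [344.375 166.875] ((491.3268127441406, 298.5548400878906), (229.97105407714844, 238.10641479492188), 55.10624694824219) ((0.49177315831184387, 0.299510657787323), 0.11930719763040543)
mat top [ 91.875 200.625] [179.625 288.125] ((488.1021423339844, 299.8323669433594), (235.26385498046875, 236.67819213867188), 144.57266235351562) ((0.48827263712882996, 0.300467848777771), 0.11967208236455917)
```

View pics/c0.png

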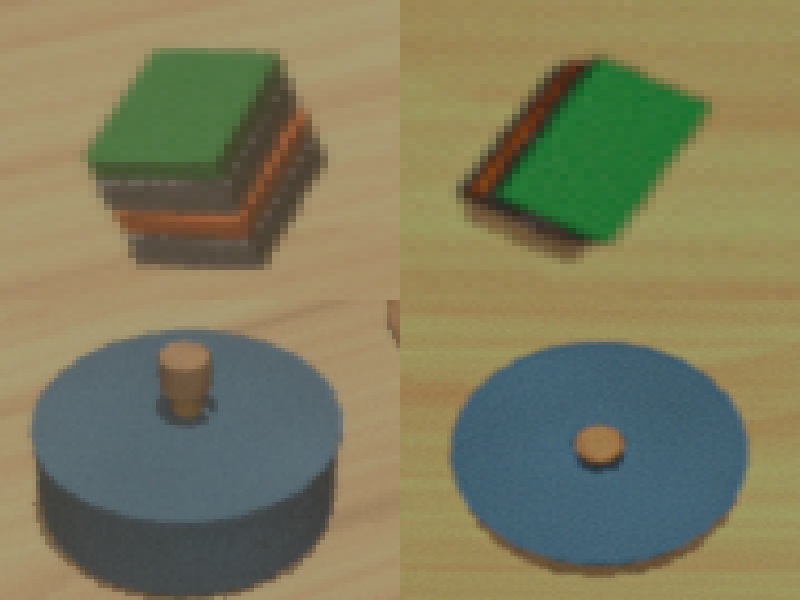

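The crop shows the knob's top ellipse at scene (226.1,152.3) and top view (251.8,215.4). The green top face's scene corners are about (114,173), (129.5,173), (121.5,192) and (106,191), and the cases are well aligned. The camera-model calls need caching.

```bash
python3 - <<'E'
s=open('h.py').read()
s=s.replace("""def model(n):
    m=bot.camera_model(n); return m['camera_matrix'],m['camera_from_world']
""","""import pickle,os
if not os.path.exists('cam.pkl'):
    pickle.dump({n:bot.camera_model(n) for n in('scene','top')},open('cam.pkl','wb'))
_M=pickle.load(open('cam.pkl','rb'))
def model(n): return _M[n]['camera_matrix'],_M[n]['camera_from_world']
""");open('h.py','w').write(s)
E
python3 m.py | grep lid; python3 - <<'E'
from h import *
print('knob top',tri((226.1,152.3),(251.8,215.4)))
T=[(354.1,234.4),(341.4,256.9),(356.1,264.9),(368.1,241.9)]
S=np.array([(113.9,172.8),(129.5,173.2),(121.4,192),(105.8,190.8)])
P=[]
for t in T:
    q=proj('scene',plane('top',t,.064)); s=S[np.argmin(np.linalg.norm(S-q,axis=1))]
    X,e=tri(s,t); P.append(X); print(t,s,q.round(1),X.round(4),round(e,4))
print(np.mean(P,0))
# mat: extremes left/right/top/bottom centre
print('mat',tri((308.0,143.3),(136.2,244.6)), proj('scene',[.489,.300,.005]),proj('top',[.489,.300,.005]))
E
```

```text
lid scene [192.125 147.125] [260.625 192.125] [((0.5523114800453186, -0.01023219432681799), 0.09246005862951279), ((0.5578068494796753, -0.012619180604815483), 0.09170681238174438)]
lid top [216.875 183.125] [286.375 252.875] [((0.5556525588035583, -0.011573518626391888), 0.09174754470586777), ((0.5550656318664551, -0.011578786186873913), 0.09133969992399216)]
knob top (array([ 0.55466671, -0.01101756,  0.11868473]), np.float64(0.001980013560957005))
(354.1, 234.4) [121.4 192. ] [121.8 191.1] [ 0.5143 -0.2765  0.0615] 0.001
(341.4, 256.9) [129.5 173.2] [129.8 173.3] [ 0.4566 -0.2414  0.0644] 0.0006
(356.1, 264.9) [113.9 172.8] [113.6 173.1] [ 0.437  -0.2774  0.0649] 0.0007
(368.1, 241.9) [105.8 190.8] [105.5 190.9] [ 0.4954 -0.3103  0.0642] 0.0007
[ 0.47584134 -0.27638354  0.06374215]
mat (array([ 0.4872371 ,  0.30189161, -0.00059942]), np.float64(0.0030114948126671957)) [307.56050857 142.39595434] [135.90386215 243.55772265]
```

Call:
send_rows:
  slide:
    - [15, -13, 0]
    - [38, -33, 0]
    - [66, -58, 0]
    - [95, -83, 0]
    - [124, -108, 0]
    - [153, -133, 0]
    - [182, -158, 0]
    - [210, -183, 0]
  roll: [0, 0, 0, 0, 0, 0, 0, 0]
  claw: [1, 1, 1, 1, 1, 1, 1, 1]
  force: 40

```text
t: 0.77
eef_pos: [0.3905, -0.364, 0.2311]
tool_rot: [-0.0, 0.979, 0.205, -0.0]
contact_force: [1.5, -0.3, -0.1]
gripper_width: 1.0
grasp_force: 0.0
```

Call:
send_rows:
  slide:
    - [30, -26, 2]
    - [60, -52, 6]
    - [90, -78, 12]
    - [120, -104, 18]
    - [150, -130, 24]
    - [180, -156, 30]
    - [210, -182, 36]
    - [240, -208, 40]
  roll: [0, 0, 0, 0, 0, 0, 0, 0]
  claw: [1, 1, 1, 1, 1, 1, 1, 1]

```text
t: 1.43
eef_pos: [0.5262, -0.0773, 0.1906]
tool_rot: [-0.0, 0.979, 0.205, -0.0]
contact_force: [-0.6, -0.1, -0.1]
gripper_width: 1.001
grasp_force: 0.0
```

Call:
send_rows:
  slide:
    - [22, -21, 2]
    - [38, -36, 6]
    - [48, -45, 12]
    - [53, -50, 18]
    - [53, -50, 22]
    - [53, -50, 25]
    - [53, -50, 25]
    - [53, -50, 25]
  roll: [0, 0, 0, 0, 0, 0, 0, 0]
  claw: [1, 1, 1, 1, 0.7, 0.7, 0.7, 0.7]

```text
t: 2.1
eef_pos: [0.5542, -0.0137, 0.1662]
tool_rot: [0.0, 0.979, 0.204, -0.0]
contact_force: [0.3, -0.1, -1.2]
gripper_width: 0.702
grasp_force: 0.0
```

Call:
send_rows:
  slide:
    - [1, -1, 12]
    - [1, -2, 30]
    - [1, -2, 46]
    - [1, -2, 60]
    - [1, -2, 70]
    - [1, -2, 76]
    - [1, -2, 78]
    - [1, -2, 78]
  roll: [0, 0, 0, 0, 0, 0, 0, 0]
  claw: [0.7, 0.7, 0.7, 0.7, 0.7, 0.7, 0.7, 0.7]

```text
t: 2.77
eef_pos: [0.5547, -0.0099, 0.0881]
tool_rot: [-0.0, 0.979, 0.205, -0.0]
contact_force: [0.8, -0.5, 0.7]
gripper_width: 0.705
grasp_force: 0.0
```

Call:
send_rows:
  slide:
    - [0, 0, 0]
    - [0, 0, 0]
    - [0, 0, 0]
    - [0, 0, 0]
    - [0, 0, 0]
    - [0, 0, 0]
    - [0, 0, 0]
    - [0, 0, 0]
  roll: [0, 0, 0, 0, 0, 0, 0, 0]
  claw: [0.5, 0.4, 0.3, 0.2, 0.2, 0.2, 0.2, 0.2]
  force: 50

```text
t: 3.43
eef_pos: [0.5555, -0.0098, 0.0893]
tool_rot: [0.0, 0.979, 0.205, 0.001]
contact_force: [-0.7, -0.3, 6.7]
gripper_width: 0.336
grasp_force: 49.3
```

Call:
send_rows:
  slide:
    - [0, 0, -2]
    - [0, 0, -6]
    - [0, 0, -12]
    - [0, 0, -20]
    - [0, 0, -28]
    - [0, 0, -36]
    - [0, 0, -42]
    - [0, 0, -45]
  roll: [0, 0, 0, 0, 0, 0, 0, 0]
  claw: [0.2, 0.2, 0.2, 0.2, 0.2, 0.2, 0.2, 0.2]

```text
t: 4.1
eef_pos: [0.5554, -0.0097, 0.1347]
tool_rot: [0.0, 0.979, 0.205, 0.001]
contact_force: [0.0, -0.1, -3.7]
gripper_width: 0.338
grasp_force: 49.4
```

```bash
python3 - <<'E'
from h import *
o=bot.get_obs();print(o['eef_pos'],o['gripper_width'],o['contact_force'])
a=bot.read_camera('scene');b=bot.read_camera('top')
cv2.imwrite('pics/s1.png',np.vstack([np.hstack([a[90:290,100:400],b[90:290,100:400]])])[:,:,::-1])
E
```

```text
[ 0.55542515 -0.00974156  0.13474374] 0.33846919387187724 [ 0.02394361 -0.12961595 -3.68634686]
```

View pics/s1.png

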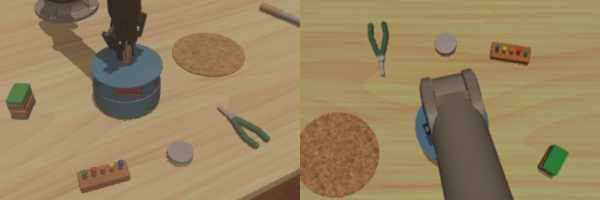

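The scene crop shows the lid lifted level, with the red case visible under it (crop (128,92)). The top view is blocked by the arm.

Call:
send_rows:
  slide:
    - [2, -8, 0]
    - [5, -24, 0]
    - [10, -48, 0]
    - [15, -74, 0]
    - [21, -102, 0]
    - [27, -130, 0]
    - [32, -158, 0]
    - [38, -186, 0]
  roll: [0, 0, 0, 0, 0, 0, 0, 0]
  claw: [0.2, 0.2, 0.2, 0.2, 0.2, 0.2, 0.2, 0.2]

```text
t: 4.87
eef_pos: [0.5135, 0.1776, 0.1328]
tool_rot: [-0.0, 0.979, 0.206, -0.001]
contact_force: [0.5, -0.2, -2.7]
gripper_width: 0.336
grasp_force: 49.6
```

Call:
send_rows:
  slide:
    - [5, -26, 3]
    - [10, -50, 10]
    - [15, -73, 20]
    - [19, -93, 32]
    - [22, -109, 42]
    - [24, -119, 52]
    - [25, -124, 60]
    - [25, -125, 65]
  roll: [0, 0, 0, 0, 0, 0, 0, 0]
  claw: [0.2, 0.2, 0.2, 0.2, 0.2, 0.2, 0.2, 0.2]

```text
t: 5.53
eef_pos: [0.4864, 0.301, 0.067]
tool_rot: [0.0, 0.979, 0.206, -0.001]
contact_force: [0.7, -0.1, -2.5]
gripper_width: 0.338
grasp_force: 49.6
```

Call:
send_rows:
  slide:
    - [0, 0, 5]
    - [0, 0, 11]
    - [0, 0, 17]
    - [0, 0, 21]
    - [0, 0, 24]
    - [0, 0, 26]
    - [0, 0, 27]
    - [0, 0, 27]
  roll: [0, 0, 0, 0, 0, 0, 0, 0]
  claw: [0.2, 0.2, 0.2, 0.2, 0.2, 0.2, 0.2, 0.2]

```text
t: 6.2
eef_pos: [0.4875, 0.3002, 0.0413]
tool_rot: [0.0, 0.979, 0.205, 0.0]
contact_force: [0.5, -0.4, -2.6]
gripper_width: 0.337
grasp_force: 49.6
```

Call:
send_rows:
  slide:
    - [0, 0, 0]
    - [0, 0, 0.5]
    - [0, 0, 1]
    - [0, 0, 1.5]
    - [0, 0, 2]
    - [0, 0, 2.3]
    - [0, 0, 2.6]
    - [0, 0, 2.6]
  roll: [0, 0, 0, 0, 0, 0, 0, 0]
  claw: [0.2, 0.2, 0.2, 0.2, 0.2, 0.2, 0.2, 0.2]

```text
t: 6.87
eef_pos: [0.4874, 0.3003, 0.0386]
tool_rot: [0.0, 0.979, 0.205, -0.0]
contact_force: [0.8, 1.2, -3.5]
gripper_width: 0.334
grasp_force: 49.6
```

Call:
send_rows:
  slide:
    - [0, 0, 0]
    - [0, 0, 0.4]
    - [0, 0, 0.8]
    - [0, 0, 1.2]
    - [0, 0, 1.6]
    - [0, 0, 1.8]
    - [0, 0, 2]
    - [0, 0, 2]
  roll: [0, 0, 0, 0, 0, 0, 0, 0]
  claw: [0.2, 0.2, 0.2, 0.2, 0.2, 0.2, 0.2, 0.2]

```text
t: 7.53
eef_pos: [0.4874, 0.3003, 0.0373]
tool_rot: [0.0, 0.979, 0.205, 0.0]
contact_force: [-2.6, -1.7, 4.9]
gripper_width: 0.337
grasp_force: 50.4
```

Call:
send_rows:
  slide:
    - [0, 0, 0]
    - [0, 0, 0]
    - [0, 0, 0]
    - [0, 0, 0]
    - [0, 0, 0]
    - [0, 0, -4]
    - [0, 0, -14]
    - [0, 0, -30]
  roll: [0, 0, 0, 0, 0, 0, 0, 0]
  claw: [0.4, 0.5, 0.6, 0.7, 0.75, 0.75, 0.75, 0.75]

```text
t: 8.2
eef_pos: [0.4866, 0.2998, 0.0664]
tool_rot: [0.0, 0.979, 0.206, -0.001]
contact_force: [-0.8, -0.1, 0.0]
gripper_width: 0.754
grasp_force: 0.0
```

Call:
send_rows:
  slide:
    - [0, 0, -25]
    - [0, 0, -55]
    - [0, 0, -85]
    - [0, 0, -110]
    - [0, 0, -125]
    - [0, 0, -130]
    - [0, 0, -130]
    - [0, 0, -130]
  roll: [0, 0, 0, 0, 0, 0, 0, 0]
  claw: [0.75, 0.75, 0.75, 0.75, 0.75, 0.75, 0.75, 0.75]

```text
t: 8.87
eef_pos: [0.4871, 0.3, 0.1963]
tool_rot: [0.0, 0.979, 0.205, -0.0]
contact_force: [-1.0, -0.3, -0.6]
gripper_width: 0.748
grasp_force: 0.0
```

```bash
python3 - <<'E'
from h import *
a=bot.read_camera('scene');b=bot.read_camera('top')
cv2.imwrite('pics/scene2.png',a[:,:,::-1]);cv2.imwrite('pics/top2.png',b[:,:,::-1])
z=lambda im:cv2.resize(im,(400,300))
cv2.imwrite('pics/v2.png',np.vstack([np.hstack([z(a[110:230,170:330]),z(b[110:320,80:360])]),np.hstack([z(a[140:215,180:280]),z(b[175:265,200:320])])])[:,:,::-1])
E
```

```text
(no output)
```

View pics/v2.png

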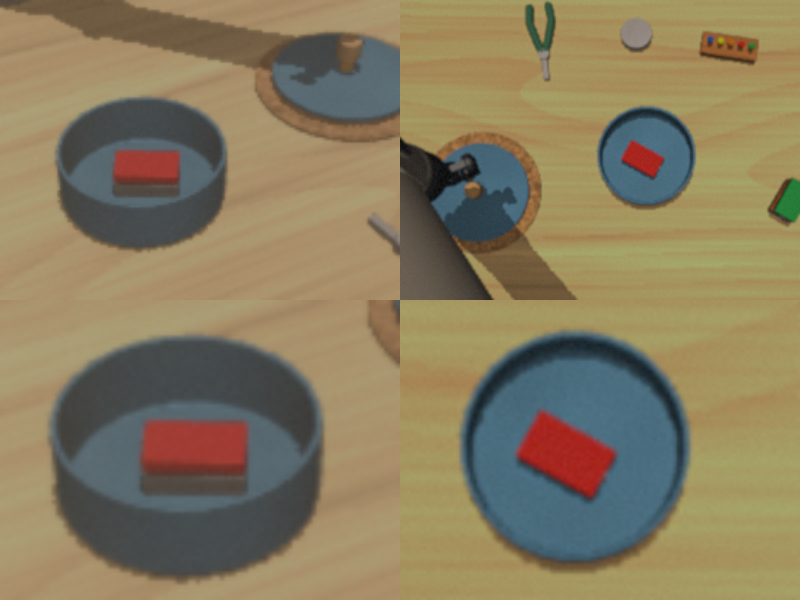

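The lid sits on the mat with its knob up and is clear of the fingers. The pot is open, and the red case is at about (250,212) in the top view, turned about 28° there, and near (229,177) in the scene view.

```bash
python3 - <<'E'
from h import *
I={n:cv2.cvtColor(cv2.imread(f'pics/{n}2.png'),cv2.COLOR_BGR2RGB) for n in('scene','top')}
def red(im,box):
    return blob(cv2.cvtColor(im,cv2.COLOR_RGB2BGR),box,(105,110,50),(130,255,255)) # red<->blue swap puts red at hue 120
ct=red(I['top'],(225,190,275,240)); r=cv2.minAreaRect(onplane('top',ct,.038)*1000); print('top',r)
box=cv2.boxPoints(cv2.minAreaRect(ct.astype(np.float32))); 
cs=red(I['scene'],(205,155,255,200)); print(cs.min(0),cs.max(0)); S=cv2.approxPolyDP(cs.astype(np.float32),1.5,True).reshape(-1,2); print(S.round(1).tolist())
for t in box:
    q=proj('scene',plane('top',t,.038)); s=S[np.argmin(np.linalg.norm(S-q,axis=1))]; X,e=tri(s,t); print(t.round(1),s.round(1),q.round(1),X.round(4),round(e,4))
# stack unchanged?
cg=blob(I['top'],(330,225,380,275),(36,80,40),(90,255,255)); print('green',cv2.minAreaRect(onplane('top',cg,.064)*1000))
# pot rim outer
cb=blob(I['top'],(205,170,300,265),(85,35,15),(125,255,255)); print('pot',cv2.minEnclosingCircle(onplane('top',cb,.065)))
E
```

```text
top ((549.5484008789062, -5.511222839355469), (70.60533142089844, 43.249755859375), 61.54781723022461)
[214.875 169.875] [241.125 183.125]
[[215.89999389648438, 171.10000610351562], [216.39999389648438, 182.60000610351562], [240.39999389648438, 182.39999389648438], [240.39999389648438, 170.39999389648438]]
[233.8 221.6] [240.4 170.4] [241.  169.6] [0.547  0.0348 0.0357] 0.002
[241.6 207.3] [240.4 182.4] [240.7 180.2] [0.5861 0.0148 0.031 ] 0.0016
[265.  220.2] [216.4 182.6] [214.1 179.8] [ 0.5538 -0.0446  0.0282] 0.0054
[257.1 234.5] [215.9 171.1] [215.4 169.3] [ 0.5145 -0.026   0.0317] 0.0009
green ((475.183349609375, -275.7705993652344), (44.110130310058594, 72.08042907714844), 60.07207489013672)
pot ((0.5537812113761902, -0.012773879803717136), 0.08948680758476257)
```

Call:
send_rows:
  slide:
    - [-3, 12, 0]
    - [-8, 38, 0]
    - [-15, 68, 0]
    - [-22, 100, 0]
    - [-28, 132, 0]
    - [-35, 164, 0]
    - [-42, 196, 5]
    - [-48, 224, 12]
  roll: [-4, -9, -14, -19, -24, -29, -34, -38]
  claw: [0.8, 0.8, 0.8, 0.8, 0.8, 0.8, 0.8, 0.8]

```text
t: 9.63
eef_pos: [0.5334, 0.0734, 0.1838]
tool_rot: [-0.0, 0.858, 0.514, -0.001]
contact_force: [0.9, -1.1, -0.5]
gripper_width: 0.796
grasp_force: 0.0
```

```bash
cat > go.py <<'E'
import sys
from h import *
from scipy.spatial.transform import Rotation as R
o=bot.get_obs(); w,x,y,z=o['tool_rot']; r=R.from_quat([x,y,z,w])
t=np.array([float(v) for v in sys.argv[1:4]])
Y=r.as_matrix()[:,1]; b=np.degrees(np.arctan2(Y[1],Y[0]))
print('t',o['t'],'slide mm',(r.inv().apply(t-o['eef_pos'])*1000).round(1),'bearing y',b.round(2),'roll to 4th:',[(b-float(v)+90)%180-90 for v in sys.argv[4:]],'q7',o['q'][6])
E
python3 go.py .5495 -.0055 .11 -28.5
```

```text
t 9.6333 slide mm [-62.   51.4  73.8] bearing y -28.1 roll to 4th: [np.float64(0.4006983356065348)] q7 -0.8975767305768051
```

Call:
send_rows:
  slide:
    - [-18, 15, 5]
    - [-36, 30, 14]
    - [-49, 41, 28]
    - [-57, 47, 44]
    - [-61, 50, 58]
    - [-62, 51, 68]
    - [-62, 51, 73]
    - [-62, 51, 73]
  roll: [0.2, 0.2, 0.2, 0.2, 0.2, 0.2, 0.2, 0.2]
  claw: [0.8, 0.8, 0.8, 0.8, 0.8, 0.8, 0.8, 0.8]

```text
t: 10.3
eef_pos: [0.5479, -0.0022, 0.1101]
tool_rot: [-0.001, 0.859, 0.512, -0.001]
contact_force: [-0.3, -0.6, 0.2]
gripper_width: 0.801
grasp_force: 0.0
```

```bash
python3 go.py .5495 -.0055 .010 -28.5
```

```text
t 10.3 slide mm [ -2.    3.3 100.1] bearing y -28.44 roll to 4th: [np.float64(0.05600631722654725)] q7 -0.799119482219611
```

Call:
send_rows:
  slide:
    - [-2, 2, 12]
    - [-2, 3, 30]
    - [-2, 3, 48]
    - [-2, 3, 64]
    - [-2, 3, 78]
    - [-2, 3, 89]
    - [-2, 3, 96]
    - [-2, 3, 100]
  roll: [0, 0, 0, 0, 0, 0, 0, 0]
  claw: [0.8, 0.8, 0.8, 0.8, 0.8, 0.8, 0.8, 0.8]

```text
t: 10.97
eef_pos: [0.5506, -0.0057, 0.0109]
tool_rot: [-0.0, 0.859, 0.512, -0.0]
contact_force: [-0.3, -0.7, -0.1]
gripper_width: 0.8
grasp_force: 0.0
```

Call:
send_rows:
  slide:
    - [0, 0, 0]
    - [0, 0, 0]
    - [0, 0, 0]
    - [0, 0, 0]
    - [0, 0, 0]
    - [0, 0, 0]
    - [0, 0, 0]
    - [0, 0, 0]
  roll: [0, 0, 0, 0, 0, 0, 0, 0]
  claw: [0.7, 0.6, 0.5, 0.45, 0.4, 0.4, 0.4, 0.4]
  force: 40

```text
t: 11.63
eef_pos: [0.5514, -0.006, 0.0126]
tool_rot: [0.0, 0.859, 0.511, 0.001]
contact_force: [-0.9, -0.4, 6.8]
gripper_width: 0.486
grasp_force: 42.1
```

```bash
python3 go.py .5495 -.0055 .010 -28.5
```

```text
t 11.6333 slide mm [-0.5 -1.9  2.6] bearing y -28.5 roll to 4th: [np.float64(0.00037854372216372667)] q7 -0.8656972898699389
```

Call:
send_rows:
  slide:
    - [0, 0, -3]
    - [0, 0, -10]
    - [0, 0, -22]
    - [0, 0, -38]
    - [0, 0, -56]
    - [0, 0, -74]
    - [0, 0, -90]
    - [0, 0, -100]
  roll: [0, 0, 0, 0, 0, 0, 0, 0]
  claw: [0.4, 0.4, 0.4, 0.4, 0.4, 0.4, 0.4, 0.4]

```text
t: 12.3
eef_pos: [0.5516, -0.006, 0.1144]
tool_rot: [0.001, 0.859, 0.511, 0.001]
contact_force: [0.0, -0.1, -0.9]
gripper_width: 0.483
grasp_force: 41.3
```

```bash
python3 go.py .4755 -.276 .12 60
```

```text
t 12.3 slide mm [-273.6   61.9   -5.8] bearing y -28.5 roll to 4th: [np.float64(-88.49944120241022)] q7 -0.7924708784006044
```

Call:
send_rows:
  slide:
    - [-6, 1, 0]
    - [-18, 4, 0]
    - [-34, 8, -1]
    - [-52, 12, -2]
    - [-71, 16, -3]
    - [-90, 20, -4]
    - [-109, 25, -5]
    - [-128, 29, -6]
  roll: [-2, -6, -12, -18, -24, -30, -36, -42]
  claw: [0.4, 0.4, 0.4, 0.4, 0.4, 0.4, 0.4, 0.4]

```text
t: 12.97
eef_pos: [0.5147, -0.1334, 0.1182]
tool_rot: [0.0, 0.617, 0.787, -0.0]
contact_force: [-0.3, 0.7, -1.2]
gripper_width: 0.482
grasp_force: 41.3
```

```bash
python3 go.py .4755 -.276 .12 60
```

```text
t 12.9667 slide mm [-129.1  -72.1   -1.8] bearing y 13.8 roll to 4th: [np.float64(-46.19879978063973)] q7 0.11456552914815406
```

Call:
send_rows:
  slide:
    - [-19, -11, 0]
    - [-38, -21, 0]
    - [-57, -32, 0]
    - [-76, -42, 0]
    - [-94, -52, 0]
    - [-109, -61, 0]
    - [-120, -67, 0]
    - [-126, -70, 0]
  roll: [-6, -12, -18, -24, -30, -36, -42, -46]
  claw: [0.4, 0.4, 0.4, 0.4, 0.4, 0.4, 0.4, 0.4]

```text
t: 13.63
eef_pos: [0.4752, -0.2737, 0.1179]
tool_rot: [-0.0, 0.262, 0.965, -0.001]
contact_force: [-0.9, -0.2, -1.8]
gripper_width: 0.488
grasp_force: 41.3
```

Call:
send_rows:
  slide:
    - [0, 0, 0]
    - [0, 0, 0]
    - [0, 0, 0]
    - [0, 0, 0]
    - [0, 0, 0]
    - [0, 0, 0]
    - [0, 0, 0]
    - [0, 0, 0]
  roll: [0, 0, 0, 0, 0, 0, 0, 0]
  claw: [0.4, 0.4, 0.4, 0.4, 0.4, 0.4, 0.4, 0.4]

```text
t: 14.3
eef_pos: [0.4766, -0.271, 0.1177]
tool_rot: [-0.0, 0.263, 0.965, -0.0]
contact_force: [-0.4, 0.2, -0.8]
gripper_width: 0.488
grasp_force: 41.3
```

```bash
python3 go.py .4755 -.276 .0716 60;  python3 - <<'E'
from h import *
a=bot.read_camera('scene');b=bot.read_camera('top')
cv2.imwrite('pics/scene3.png',a[:,:,::-1]);cv2.imwrite('pics/top3.png',b[:,:,::-1])
z=lambda im:cv2.resize(im,(400,400),interpolation=cv2.INTER_CUBIC)
cv2.imwrite('pics/v3.png',np.hstack([z(a[130:230,70:170]),z(b[200:300,300:400])])[:,:,::-1])
E
```

```text
t 14.3 slide mm [-1.6 -4.9 46.1] bearing y 59.52 roll to 4th: [np.float64(-0.4804217749546922)] q7 1.0926191795188642
```

View pics/v3.png

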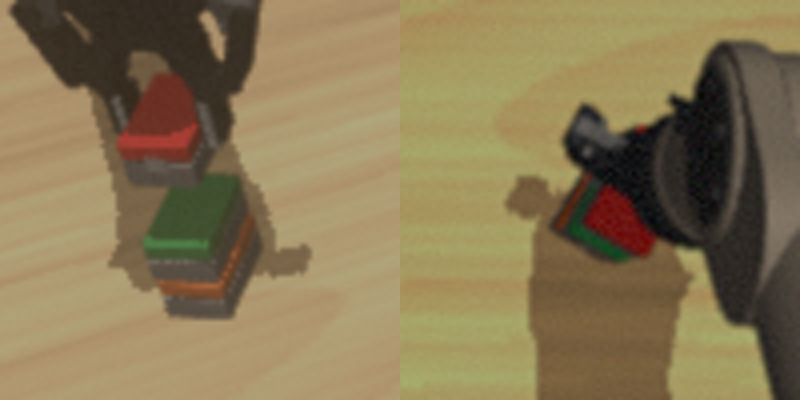

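The red case hangs level above the stack, parallel to it and offset a few mm (scene front corners near (99.5,165) and (118,164), top-view lower corner near (357,264)).

Call:
send_rows:
  slide:
    - [0, -1, 2]
    - [-1, -2, 6]
    - [-1, -3, 12]
    - [-1, -4, 18]
    - [-1, -5, 24]
    - [-1, -5, 29]
    - [-1, -5, 32]
    - [-1, -5, 32]
  roll: [-0.4, -0.4, -0.4, -0.4, -0.4, -0.4, -0.4, -0.4]
  claw: [0.4, 0.4, 0.4, 0.4, 0.4, 0.4, 0.4, 0.4]

```text
t: 15.07
eef_pos: [0.4744, -0.2758, 0.0847]
tool_rot: [-0.001, 0.26, 0.966, 0.0]
contact_force: [-0.3, -0.5, -0.8]
gripper_width: 0.481
grasp_force: 41.3
```

```bash
python3 go.py .4755 -.276 .0706 60;  python3 - <<'E'
from h import *
from scipy.spatial.transform import Rotation as R
o=bot.get_obs(); w,x,y,z=o['tool_rot']; M=R.from_quat([x,y,z,w]).as_matrix()
a=bot.read_camera('scene');b=bot.read_camera('top')
cv2.imwrite('pics/scene4.png',a[:,:,::-1])
c=o['eef_pos']+M@[-.0005,0,0]; zt=o['eef_pos'][2]-.0066+.032
for sx in(-1,1):
  for sy in(-1,1):
    X=c+M@[sx*.035,sy*.021,0]; X[2]=zt; g=np.array([.4755,-.276,.064])+M@[sx*.035,sy*.021,0]; g[2]=.064
    print('red scene',proj('scene',X).round(1),'top',proj('top',X).round(1),'green scene',proj('scene',g).round(1),'top',proj('top',g).round(1))
cv2.imwrite('pics/v4.png',np.hstack([cv2.resize(i,(400,400),interpolation=cv2.INTER_CUBIC) for i in(a[145:225,80:160],b[210:290,320:400])])[:,:,::-1])
E
```

```text
t 15.0667 slide mm [-1.1  0.4 14.1] bearing y 59.92 roll to 4th: [np.float64(-0.08477128568731018)] q7 1.0735647482299795
red scene [ 99.8 176.7] top [373.5 241.1] green scene [105.1 191. ] top [368.5 241.9]
red scene [117.4 177.3] top [358.4 232.4] green scene [122.  191.6] top [354.  233.6]
red scene [109.3 158.3] top [360.1 265.9] green scene [113.9 172.4] top [355.6 265.8]
red scene [125.9 158.8] top [344.9 257.1] green scene [130. 173.] top [341.1 257.3]
```

View pics/v4.png

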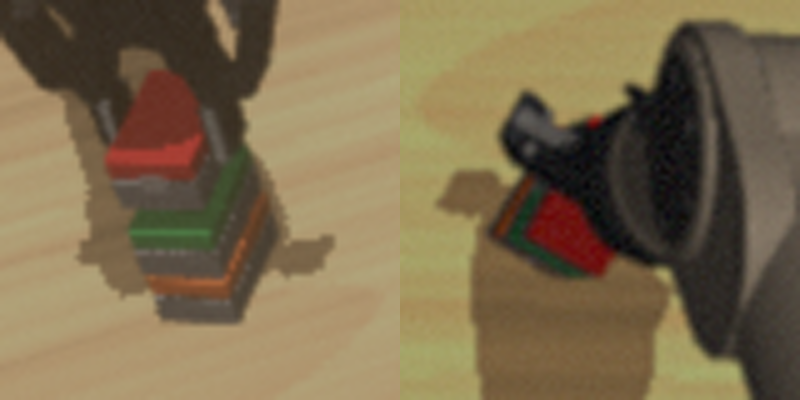

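Top view: the red corners at (345,257) and (361,265) match the prediction. Scene view: the case is above the stack and aligned within a pixel or two. I'll lower it gently.

Call:
send_rows:
  slide:
    - [-1, 0, 2]
    - [-1, 0, 5]
    - [-1, 0, 8]
    - [-1, 0, 10]
    - [-1, 0, 11]
    - [-1, 0, 11.5]
    - [-1, 0, 12]
    - [-1, 0, 12]
  roll: [0, 0, 0, 0, 0, 0, 0, 0]
  claw: [0.4, 0.4, 0.4, 0.4, 0.4, 0.4, 0.4, 0.4]

```text
t: 15.83
eef_pos: [0.4757, -0.2766, 0.0736]
tool_rot: [-0.0, 0.26, 0.966, -0.0]
contact_force: [0.2, 0.4, -1.8]
gripper_width: 0.484
grasp_force: 41.3
```

Call:
send_rows:
  slide:
    - [0, 0, 0.3]
    - [0, 0, 0.6]
    - [0, 0, 0.9]
    - [0, 0, 1.2]
    - [0, 0, 1.5]
    - [0, 0, 1.8]
    - [0, 0, 2]
    - [0, 0, 2]
  roll: [0, 0, 0, 0, 0, 0, 0, 0]
  claw: [0.4, 0.4, 0.4, 0.4, 0.4, 0.4, 0.4, 0.4]

```text
t: 16.5
eef_pos: [0.4757, -0.2765, 0.0717]
tool_rot: [-0.0, 0.26, 0.966, 0.0]
contact_force: [-0.5, -0.8, -1.1]
gripper_width: 0.484
grasp_force: 41.3
```

```bash
python3 go.py .4755 -.276 .0706 60
```

```text
t 16.5 slide mm [0.4 0.4 1.1] bearing y 59.91 roll to 4th: [np.float64(-0.09488355542802651)] q7 1.0585694900523983
```

Call:
send_rows:
  slide:
    - [0, 0, 0.3]
    - [0, 0, 0.6]
    - [0, 0, 0.9]
    - [0, 0, 1.1]
    - [0, 0, 1.3]
    - [0, 0, 1.5]
    - [0, 0, 1.6]
    - [0, 0, 1.6]
  roll: [0, 0, 0, 0, 0, 0, 0, 0]
  claw: [0.4, 0.4, 0.4, 0.4, 0.4, 0.4, 0.4, 0.4]

```text
t: 17.17
eef_pos: [0.4757, -0.2766, 0.0706]
tool_rot: [0.0, 0.26, 0.966, -0.0]
contact_force: [-1.9, 0.4, 6.3]
gripper_width: 0.487
grasp_force: 42.1
```

Call:
send_rows:
  slide:
    - [0, 0, 0]
    - [0, 0, 0]
    - [0, 0, 0]
    - [0, 0, 0]
    - [0, 0, 0]
    - [0, 0, 0]
    - [0, 0, -2]
    - [0, 0, -8]
  roll: [0, 0, 0, 0, 0, 0, 0, 0]
  claw: [0.5, 0.55, 0.6, 0.65, 0.7, 0.75, 0.75, 0.75]

```text
t: 17.83
eef_pos: [0.4752, -0.2763, 0.0777]
tool_rot: [-0.001, 0.26, 0.966, 0.0]
contact_force: [0.5, 0.9, -0.4]
gripper_width: 0.748
grasp_force: 0.0
```

Call:
send_rows:
  slide:
    - [0, 0, -10]
    - [0, 0, -25]
    - [0, 0, -50]
    - [0, 0, -80]
    - [0, 0, -110]
    - [0, 0, -135]
    - [0, 0, -150]
    - [0, 0, -155]
  roll: [0, 0, 0, 0, 0, 0, 0, 0]
  claw: [0.75, 0.75, 0.75, 0.75, 0.75, 0.75, 0.75, 0.75]

```text
t: 18.5
eef_pos: [0.4773, -0.2769, 0.2371]
tool_rot: [0.003, 0.26, 0.966, -0.001]
contact_force: [0.6, 1.1, -0.5]
gripper_width: 0.749
grasp_force: 0.0
```

```bash
python3 go.py .4755 -.12 .25 60
```

```text
t 18.5 slide mm [ 80.2 134.8 -13.4] bearing y 59.91 roll to 4th: [np.float64(-0.08551952668493357)] q7 1.2185047419500192
```

Move aside to clear the view, then check.

Call:
send_rows:
  slide:
    - [6, 11, 0]
    - [16, 28, 0]
    - [30, 50, 0]
    - [45, 75, 0]
    - [60, 100, 0]
    - [72, 121, 0]
    - [79, 133, 0]
    - [80, 135, 0]
  roll: [0, 0, 0, 0, 0, 0, 0, 0]
  claw: [0.75, 0.75, 0.75, 0.75, 0.75, 0.75, 0.75, 0.75]

```text
t: 19.17
eef_pos: [0.4732, -0.1153, 0.2322]
tool_rot: [-0.001, 0.257, 0.966, 0.0]
contact_force: [0.2, 0.8, -0.0]
gripper_width: 0.748
grasp_force: 0.0
```

```bash
python3 - <<'E'
from h import *
a=bot.read_camera('scene');b=bot.read_camera('top')
sw=lambda i:cv2.cvtColor(i,cv2.COLOR_RGB2BGR)
c=blob(sw(b),(325,215,395,285),(105,110,50),(130,255,255)); print('red top',cv2.minAreaRect(onplane('top',c,.096)*1000))
c=blob(b,(330,220,385,275),(36,80,40),(90,255,255)); print('green visible',c.min(0),c.max(0))
z=lambda i:cv2.resize(i,(400,300),interpolation=cv2.INTER_CUBIC)
cv2.imwrite('pics/v5.png',np.vstack([np.hstack([z(a[145:220,75:175]),z(b[215:290,310:410])]),np.hstack([z(a),z(b)])])[:,:,::-1])
E
```

```text
red top ((494.0900573730469, -305.7853088378906), (23.470651626586914, 12.66955852508545), 12.000980377197266)Traceback (most recent call last):
  File "<stdin>", line 5, in <module>
  File "h.py", line 26, in blob
    c=max(cs,key=cv2.contourArea).reshape(-1,2)
      ~~~^^^^^^^^^^^^^^^^^^^^^^^^
ValueError: max() iterable argument is empty
```

Call:
send_rows:
  slide:
    - [6, 11, 0]
    - [18, 30, 0]
    - [34, 57, 0]
    - [50, 84, 0]
    - [66, 111, 0]
    - [80, 135, 0]
    - [90, 152, 0]
    - [95, 160, 0]
  roll: [0, 0, 0, 0, 0, 0, 0, 0]
  claw: [0.75, 0.75, 0.75, 0.75, 0.75, 0.75, 0.75, 0.75]

```text
t: 19.93
eef_pos: [0.472, 0.0692, 0.2331]
tool_rot: [-0.0, 0.258, 0.966, 0.001]
contact_force: [-0.3, 0.0, -0.5]
gripper_width: 0.749
grasp_force: 0.0
```

```bash
python3 - <<'E'
from h import *
a=bot.read_camera('scene');b=bot.read_camera('top')
z=lambda i:cv2.resize(i,(400,300),interpolation=cv2.INTER_CUBIC)
cv2.imwrite('pics/v5.png',np.vstack([np.hstack([z(a[145:220,75:175]),z(b[215:290,310:410])]),np.hstack([z(a),z(b)])])[:,:,::-1])
sw=lambda i:cv2.cvtColor(i,cv2.COLOR_RGB2BGR)
c=blob(sw(b),(325,215,395,285),(105,110,50),(130,255,255)); print('red top',cv2.minAreaRect(onplane('top',c,.096)*1000))
E
```

```text
red top ((476.7626647949219, -275.4580993652344), (45.39075469970703, 72.96685791015625), 59.51158905029297)
```

View pics/v5.png

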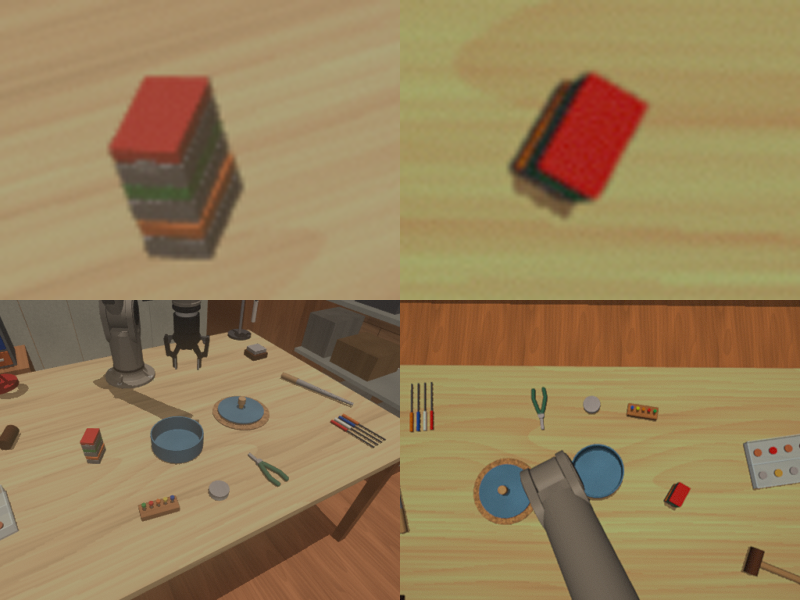

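The stack is square: red measures (476.8, -275.5) mm against green's (475.2, -275.8) mm, with 0.5° between them. The lid is flat on the mat, the bystanders haven't moved, and the arm is clear.

```bash
python3 -c "
from station import bot
print(bot.hand_in())"
```

```text
the job is handed in; nothing more can be done
None
```

I handed the job in at about 20 s: the lid is flat on the cork mat, knob up, and the red case is on the stack within about 2 mm and 0.5° of the green case by camera; the hand-in returned no verdict.

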